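Roll two lunch boxes to the stop and pack each in its carrier tray

TASK

Two filled lunch boxes stand on the roller track. Roll the one nearer the end stop along the rollers until it rests against the stop, lift it off there and set it down fully into the wooden tray whose recess matches its outline (oblong or square); then roll the other box to the stop and pack it in its own tray in the same way. Lift a box off the rollers only once it is at the stop, keep the boxes upright, do not drop them, leave both seated and released, and do not disturb the tissue box, tape dispenser or bottle.

Things in the scene. Friction and masses are not known exactly. Their poses are not given: they have to be found in the camera images.
- box_oblong: oblong closed cream pulp lunch box in a brown kraft sleeve, on the rollers. 124 x 84 mm over its flange (29 to 35 mm up), 116 x 76 mm at base and lid; lid top 60 mm up. Centred on it an upright stiff carry tab: 66 mm long (along x), 12 mm thick (y), 60 to 100 mm above the underside. Origin: centre of underside; z up; x along the track at the start (within 0.02 rad). 0.2 to 0.4 kg.
- box_square: square closed cream pulp lunch box in a brown kraft sleeve, on the rollers. 98 x 98 mm over its flange (29 to 35 mm up), 90 x 90 mm at base and lid; lid top 60 mm up. Centred on it an upright stiff carry tab: 66 mm long (along x), 12 mm thick (y), 60 to 100 mm above the underside. Origin: centre of underside; z up; x along the track at the start (within 0.02 rad). 0.2 to 0.4 kg.
- track: level roller track fixed to the table, 400 x 124 mm; 15 free grey rollers, tops 55 mm above the table, light drag (a pushed box soon stops). Side guides 104 mm apart rise 12 mm above the roller tops. Boxes run along its +x to the end stop. Origin: on the table under the middle.
- stop (a point): middle of the end stop's face at roller-top height, 185 mm along the track's +x; axes as the track (x into the stop). The stop is a steel plate 124 mm wide rising 47 mm above the rollers. With its flange against it, the oblong box's origin is 62 mm short of this point, the square one's 49 mm.
- tray_oblong: fixed plywood carrier tray, 168 x 126 mm, 24 mm high, with one oblong recess 124 x 84 mm (4 mm clear all round its box's base), 18 mm deep with a 5 mm chamfered mouth, dark floor 6 mm above the tray's underside. It lies on the cork mat (4 mm thick). Origin: centre of the underside; x along the recess's length.
- tray_square: fixed plywood carrier tray, 140 x 140 mm, 24 mm high, with one square recess 98 x 98 mm (4 mm clear all round its box's base), 18 mm deep with a 5 mm chamfered mouth, dark floor 6 mm above the tray's underside. It lies on the cork mat (4 mm thick). Origin: centre of the underside; x along the recess's length.
- recess_oblong (a point): centre of the oblong recess's floor; axes as the tray. The seated box's origin comes to this point, its x along the tray's x (either way round).
- recess_square (a point): centre of the square recess's floor; axes as the tray. The seated box's origin comes to this point, its sides along the tray's sides (any quarter turn).
- tissues: green tissue box 110 x 110 x 85 mm with a tissue standing out of it, a bystander beyond the work; origin under its centre
- tape_dispenser: grey desk tape dispenser 150 x 55 mm, 96 mm high, a bystander on the left; origin under its centre
- sauce: brown glass bottle 56 mm across, 150 mm high, a bystander on the right; origin under its centre
Not all that is in view belongs to the job. What is shaped like the box_square but blue, orange or purple is not meant.

How it is judged:
By the outcome, as a careful person would: the job done as asked, in the order asked, and still so for the second after the job is handed in, with the robot touching nothing.
It also fails if it takes over 72 s, if anything falls off the work surface, if the arm or the gripper's body presses on something with over 40 N, if the wrist force passes 120 N, or if a joint passes its speed limit or range.

ROBOT

A 7-joint arm with a two-finger parallel gripper is mounted at the origin on the work surface. World frame = base frame: x ahead of the robot, y to its left, z up, the work surface at z = 0. Lengths are in m, angles in rad, forces in N, time in s.
With the tool pointing down it reaches from about 0.425 to 0.925 m from the base axis. Payload 6.8 kg.
Tool frame: the origin (TCP) lies at the very end of the fingers, on their centre line; the grasp point (between the pads) lies bot.grip_point_offset behind it (bot.grip_point_offset is the distance from the TCP to the grasp point, in m); z points along the fingers, y is the line along which they close (so a half turn about z gives the same grasp; the last joint's range is limited). The gripper opens to 85 mm and grips with 20 to 120 N. Pads are 22 mm wide; open, the fingers measure 114 mm over their backs; the gripper's body (76 mm by 85 mm) begins 54 mm behind the grasp point. The pads swing forward as they close: fully open they stand 13 mm farther back than shut.
Start: joints at [1.125, 0.477, 0.022, 1.555, -0.011, 1.109, -0.083], TCP at [0.224, -0.637, 0.231] pointing down, gripper open.
Joint ranges: [-2.96, 2.96], [-0.34, 2.1], [-1.41, 1.46], [0.24, 2.44], [-1.37, 4.51], [0.17, 1.92], [-2.96, 2.96]. Speed limits (rad/s): [2.39, 2.39, 3.14, 3.14, 3.14, 3.14, 3.14].

INTERFACE

Orientations are given as a unit quaternion [w, x, y, z].
In Python, from station import bot, imaging gives the robot as it stands. The module is installed in compiled form; this text tells all that it offers.
- The arm moves only by the tool carry_out, never from a script. Its argument "targets" is one flat list of numbers, 5 for each row, row after row: the closure in counts, from 0 (fully open) to 255 (shut), then the shift along the world's x, y, z in mm, then the turn about the world's z in degrees. A call has 1 to 20 rows; each row shifts and turns the commanded pose from where the row before left it; what a row does not reach is not made up. A row lasts 1/10 s, in which the tool goes at most 50 mm and 8.59 degrees, less where a joint would pass 70% of its speed; a pose out of reach is approached as far as the arm can. A call is refused whole if a number of a shift passes 50 or a number of a turn 8.59, either way. A call with a gripper value outside its range is refused whole. The fingers move at their own pace and stop on an object; "newtons" is the grip in N (left out, the last holds). Time passes only in rows, so rows that do not move let the fingers close. It gives the time, the measured TCP pose, the force, the opening and the grip force at its end, in the units of the state.
- bot.get_obs(): the state, without advancing time (a new reading comes with each control period).
- imaging.read_camera(name): name is "scene" or "top" or "wrist"; returns a dict with "frame" (400x640x3 uint8, red, green, blue), "fov_y" (degrees; the focal length in pixels is half the picture's height over the tangent of half this angle, whatever the lens; pixels are square), "cx", "cy" (the principal point, pixels), "pose" (4x4, takes a point from camera to world coordinates); the wrist camera has in their place "tool_from_camera" (4x4, takes a point from camera to tool coordinates, whose origin is the TCP and whose axes are the flange's). Camera axes: x right, y up, looking along -z (the intrinsics and any distortion apply to the point x, -y, -z); pixel columns grow to the right and rows downward; lengths in m; the calibration is good to about 2 mm. A picture is of the moment at which its call begins: read the wrist's pose just before it. There is no depth.
- bot.hand_in(): hands the job in; it is judged then, once.
The state is a dict: "t": time; "q": joint angles; "joint_vel": joint speeds; "joint_torque": joint torques, N m; "eef_pos": TCP position; "tool_rot": TCP orientation; "contact_force": force on the tool from outside, world axes, zero at the start; "torque": the same for the moment, N m; "gripper_width": opening from 0.0 (shut) to 1.0 (fully open); "grasp_force": force on a finger pad.
Only numpy, scipy, OpenCV 4.12 (cv2) and the standard library are available. Lean on these libraries where they do the work, as an engineer would, in place of code of your own. Each camera call takes 0.05 s, during which the arm holds its last target. There are 200 camera calls.

## Working session

There is one attempt and no reset: what is moved stays moved. The work goes in short steps, Python scripts to look and compute and a tool call to move; the robot and the scene stay as the last step left them, time stands still between calls to the robot, and variables do not carry over. Pictures are saved under pics/ and viewed, at most 10 in all, crops included, and the job is handed in when it is done.

Besides the shell and the picture viewer there is one more tool, called after "Emit:" as a command line: name --argument value ..., lists and objects as JSON in quotes. carry_out: Moves the arm, as the interface text tells. Its arguments: {"type":"object","properties":{"targets":{"type":"array","items":{"type":"number"}},"newtons":{"type":"number"}},"required":["targets"]}

```bash
mkdir -p pics
python3 - <<'E'
from station import bot, imaging
import cv2, numpy as np
print(bot.grip_point_offset, {k:np.round(v,3) for k,v in bot.get_obs().items()})
fs=[]
for n in ("scene","top"):
    d=imaging.read_camera(n); cv2.imwrite(f"pics/{n}0.png",d["frame"][:,:,::-1]); print(n,d["fov_y"],d["cx"],d["cy"],np.round(d["pose"],3).tolist(),[k for k in d if k not in("frame",)], d.get("distortion"))
d=imaging.read_camera("wrist");print({k:v for k,v in d.items() if k!="frame"})
E
```

```text
0.0187 {'t': np.float64(0.0), 'q': array([ 1.125,  0.478,  0.022,  1.556, -0.011,  1.109, -0.083]), 'joint_vel': array([ 0.   ,  0.   , -0.001,  0.   , -0.001,  0.001,  0.   ]), 'joint_torque': array([ 0.0000e+00, -5.9644e+01,  1.6080e+00, -2.8119e+01,  1.3000e-02,
        1.0000e-02, -0.0000e+00]), 'eef_pos': array([ 0.223, -0.636,  0.23 ]), 'tool_rot': array([-0.001,  0.986,  0.168, -0.   ]), 'contact_force': array([ 0.088,  0.233, -0.208]), 'torque': array([-0.019,  0.008,  0.04 ]), 'grasp_force': np.float64(0.0), 'gripper_width': np.float64(1.0)}
scene 50.34696919625281 320.6130383458051 205.23279718352325 [[-0.403, -0.701, 0.589, 1.325], [0.915, -0.306, 0.263, 0.383], [-0.005, 0.645, 0.764, 1.094], [0.0, 0.0, 0.0, 1.0]] ['fov_y', 'cx', 'cy', 'pose'] None
top 49.14520918777482 325.3148662523445 194.91109030409757 [[0.022, 0.997, -0.068, 0.435], [-1.0, 0.022, -0.002, 0.02], [-0.001, 0.068, 0.998, 1.368], [0.0, 0.0, 0.0, 1.0]] ['fov_y', 'cx', 'cy', 'pose'] None
{'fov_y': 66.50002733655862, 'cx': 318.403327248836, 'cy': 197.32605971807223, 'tool_from_camera': array([[-2.52326034e-04,  9.52834885e-01,  3.03489074e-01,
         7.85249966e-02],
       [ 9.99999968e-01,  2.37671841e-04,  8.52221915e-05,
         1.51295198e-04],
       [ 9.07186978e-06,  3.03489086e-01, -9.52834915e-01,
        -1.42081950e-01],
       [ 0.00000000e+00,  0.00000000e+00,  0.00000000e+00,
         1.00000000e+00]])}
```

View pics/top0.png

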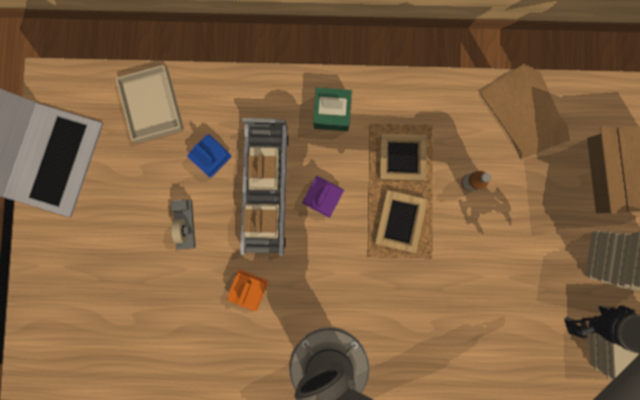

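View pics/scene0.png

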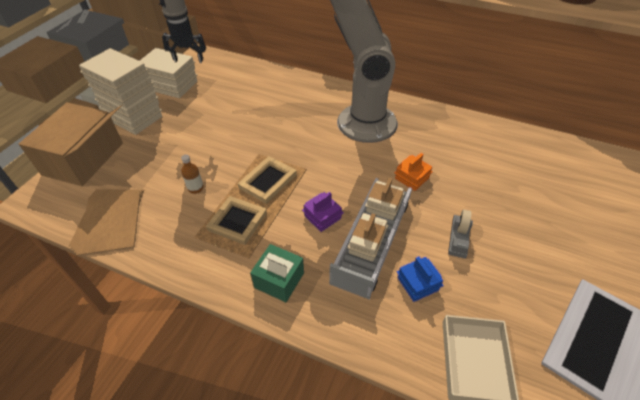

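The top view shows the track at about (264,187), running along the image column. The two cream boxes are on it at (264,168) and (262,222). The trays are at (404,157) and (402,221). The blue (209,155), purple (323,197) and orange (247,290) boxes are lookalikes. The tissues are at (332,108), the tape at (182,225) and the bottle at (475,181). I'll enlarge the view to find the stop end and confirm the box shapes.

Run:
```python
import cv2, numpy as np
a=cv2.imread("pics/top0.png")[105:265,225:445]; b=cv2.imread("pics/scene0.png")[160:300,320:430]
a=cv2.resize(a,(480,349),interpolation=cv2.INTER_CUBIC); b=cv2.resize(b,(274,349),interpolation=cv2.INTER_CUBIC)
cv2.imwrite("pics/crop1.png",np.hstack([a,b]))
```

```text
(no output)
```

View pics/crop1.png

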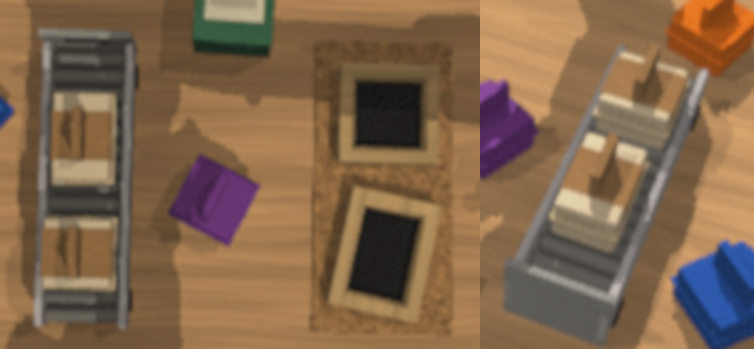

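The right-hand panel shows the stop plate at the track's far (+x) end. The cream box at (264,168) is longer along the track and nearer the stop, so it is box_oblong. The one at (262,222) is box_square. The blue, orange and purple boxes are excluded by colour. Both trays are on the cork: square far, oblong near. Next I'll move the wrist camera over the trays.

Emit:
carry_out --targets '[0,23,30,5,-1.4,0,23,30,5,-1.4,0,23,30,5,-1.4,0,23,30,5,-1.4,0,23,30,5,-1.4,0,23,30,5,-1.4,0,23,30,5,-1.4,0,23,30,5,-1.4,0,23,30,5,-1.4,0,23,30,5,-1.4,0,23,30,5,-1.4,0,23,30,5,-1.4,0,23,30,5,-1.4,0,23,30,5,-1.4,0,0,0,0,0,0,0,0,0,0]'

```text
t: 1.75
eef_pos: [0.5459, -0.216, 0.301]
tool_rot: [-0.0, 1.0, -0.001, -0.0]
contact_force: [-0.5, -0.1, -0.7]
gripper_width: 0.998
grasp_force: 0.0
```

```bash
cat > h.py <<'E'
from station import bot, imaging
import cv2, numpy as np
from scipy.spatial.transform import Rotation as R
def snap(n,file=None):
    o=bot.get_obs(); d=imaging.read_camera(n); im=d["frame"]
    T=d.get("pose")
    if n=="wrist":
        A=np.eye(4); q=o["tool_rot"]; A[:3,:3]=R.from_quat([q[1],q[2],q[3],q[0]]).as_matrix(); A[:3,3]=o["eef_pos"]; T=A@d["tool_from_camera"]
    f=200/np.tan(np.radians(d["fov_y"]/2))
    if file: np.savez("pics/"+file,im=im,T=T,f=f,c=[d["cx"],d["cy"]]); cv2.imwrite(f"pics/{file}.png",im[:,:,::-1])
    return im,T,f,np.array([d["cx"],d["cy"]])
def load(file):
    z=np.load(f"pics/{file}.npz"); return z["im"],z["T"],float(z["f"]),z["c"]
def ray(cam,p):
    _,T,f,c=cam; p=np.atleast_2d(p)
    v=np.c_[(p[:,0]-c[0])/f,-(p[:,1]-c[1])/f,-np.ones(len(p))]@T[:3,:3].T
    return T[:3,3],v
def onplane(cam,p,z):
    o,v=ray(cam,p); return o+v*((z-o[2])/v[:,2])[:,None]
def tri(c1,p1,c2,p2):
    o1,v1=ray(c1,p1);o2,v2=ray(c2,p2);v1,v2=v1[0],v2[0]
    s=np.linalg.lstsq(np.c_[v1,-v2],o2-o1,rcond=None)[0]
    a,b=o1+v1*s[0],o2+v2*s[1]; return (a+b)/2,np.linalg.norm(a-b)
def project(cam,P):
    _,T,f,c=cam; q=(np.atleast_2d(P)-T[:3,3])@T[:3,:3]
    return np.c_[c[0]+f*q[:,0]/-q[:,2],c[1]-f*q[:,1]/-q[:,2]]
def dark(cam,th=45,amin=300):
    g=cam[0].max(2); m=(g<th).astype(np.uint8)
    cs,_=cv2.findContours(m,0,1); return [(cv2.minAreaRect(c),cv2.contourArea(c),c) for c in cs if cv2.contourArea(c)>amin]
E
python3 - <<'E'
from h import *
print(np.round(bot.get_obs()["eef_pos"],4),np.round(bot.get_obs()["tool_rot"],4))
for n in ("wrist","top","scene"):
    c=snap(n,n+"1"); 
    for r,a,_ in dark(c,45): print(n,np.round(np.r_[r[0],r[1],r[2],a],1), np.round(onplane(c,r[0],.01),4))
E
```

```text
[ 0.5459 -0.216   0.301 ] [-0.e+00  1.e+00 -9.e-04 -3.e-04]
wrist [  319.    326.5   145.    614.     90.  39749. ] [[ 0.2527 -0.2162  0.01  ]]
wrist [ 315.7  218.1   55.2   72.8   10.9 3772.5] [[ 0.4532 -0.2115  0.01  ]]
wrist [ 317.5   76.5   77.    75.    90.  5493. ] [[ 0.6541 -0.2149  0.01  ]]
wrist [ 34.8  38.5  31.2  13.7  75.1 331. ] [[0.7001 0.1462 0.01  ]]
top [431.4 356.2  48.5  11.3   5.4 334.5] [[ 0.0445 -0.3099  0.01  ]]
top [400.6 221.4  23.9  36.8  12.7 820.5] [[ 0.4508 -0.2122  0.01  ]]
top [  2.5 281.    9.  164.    4.  888.5] [[0.2409 1.0087 0.01  ]]
top [409.5 166.5  45.   41.   90.  966.5] [[ 0.6227 -0.2383  0.01  ]]
top [  57.4  161.    28.9   84.7   19.1 2311. ] [[0.6158 0.8638 0.01  ]]
scene [ 598.5  341.    45.5   84.7   24.  3340. ] [[0.6251 0.8643 0.01  ]]
scene [236.3 218.9  28.1  20.5  19.7 429. ] [[ 0.6532 -0.2172  0.01  ]]
scene [267.2 178.2  14.5  28.9  47.5 334. ] [[ 0.4516 -0.2128  0.01  ]]
scene [234.9 106.8  56.1  39.1  62.6 879. ] [[ 0.144  -0.5309  0.01  ]]
scene [232.5  24.5  29.   19.   90.  410. ] [[-0.4519 -0.9062  0.01  ]]
```

View pics/wrist1.png

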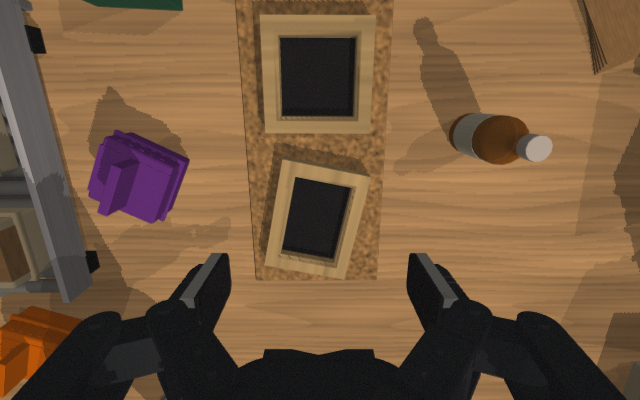

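The wrist view shows the square tray at (318,76) and the oblong tray at (317,218), turned about 11°. The purple lookalike is at (137,178) and the bottle at (495,138). The open fingers are at the bottom. Next I'll fit the tray rims and move closer for a second view.

```bash
cat >> h.py <<'E'
def rim(cam,guess,z=.028,dbg=None):
    """outer tray outline: bright wood joined to the recess, cast onto plane z -> rect"""
    hsv=cv2.cvtColor(cam[0],cv2.COLOR_RGB2HSV)
    c=project(cam,guess)[0]; s=cam[2]/abs(cam[1][2,3]-z)*.125
    x0,y0=np.maximum((c-s).astype(int),0); x1,y1=np.minimum((c+s).astype(int),[640,400])
    v=cv2.GaussianBlur(hsv[:,:,2],(3,3),0)[y0:y1,x0:x1]
    return v,(x0,y0)
def rect(cam,cnt,z):
    P=onplane(cam,cnt.reshape(-1,2).astype(float),z)[:,:2]
    (cx,cy),(w,h),a=cv2.minAreaRect((P*1000).astype(np.float32)); 
    return np.round([cx,cy,w,h,a],1)
E
python3 - <<'E'
from h import *
c=load("wrist1")
for r,a,k in dark(c,45)[1:3]: print(rect(c,k,.01))
hsv=cv2.cvtColor(c[0],cv2.COLOR_RGB2HSV)
for p in [(270,75),(250,100),(248,200),(318,126),(365,70),(290,172),(278,230),(385,200),(355,215),(265,260),(220,100),(320,20)]: print(p,hsv[p[1],p[0]])
E
```

```text
[ 451.2 -210.3   82.   118.8   78.2]
[ 652.4 -214.6   96.3   95.3   89.7]
(270, 75) [ 18 121 164]
(250, 100) [ 15 145 162]
(248, 200) [ 15 130 172]
(318, 126) [ 17 120 161]
(365, 70) [ 18 123 159]
(290, 172) [ 18 122 153]
(278, 230) [ 18 121 173]
(385, 200) [ 15 130 151]
(355, 215) [ 17 121 171]
(265, 260) [ 17 123 158]
(220, 100) [ 15 128 171]
(320, 20) [ 17 123 162]
```

Emit:
carry_out --targets '[0,0,40,0,0,0,0,45,0,0,0,0,45,0,0,0,0,45,0,0,0,0,45,0,0,0,0,45,0,0,0,0,45,0,0,0,0,45,0,0,0,0,45,0,0,0,0,20,0,0,0,0,0,0,0,0,0,0,0,0]'

```text
t: 3.1
eef_pos: [0.546, 0.2015, 0.301]
tool_rot: [0.001, 1.0, -0.003, -0.0]
contact_force: [0.3, -0.6, -0.4]
gripper_width: 0.996
grasp_force: 0.0
```

Run:
```python
from h import *
print(np.round(bot.get_obs()["eef_pos"],4),np.round(bot.get_obs()["tool_rot"],4))
c=snap("wrist","wrist2")
```

```text
[0.546  0.2015 0.301 ] [ 6.0e-04  1.0e+00 -2.9e-03 -2.0e-04]
```

View pics/wrist2.png

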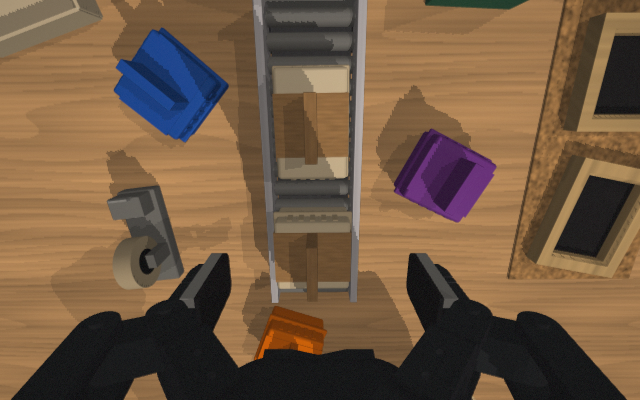

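The wrist view from (0.546, 0.2015) shows the oblong box at (311,122) with its tab top at columns 303–317, rows 93–163. The square box is at (312,260) with its tab at column 312. The stop is beyond the top of the picture. I'll take a second, closer look for the height.

Emit:
carry_out --targets '[0,25,5,-10,0,0,25,0,-10,0,0,25,0,-10,0,0,0,0,-10,0,0,0,0,0,0,0,0,0,0,0]'

```text
t: 3.75
eef_pos: [0.6202, 0.207, 0.2614]
tool_rot: [0.0, 1.0, -0.003, -0.0]
contact_force: [0.2, -0.1, 1.2]
gripper_width: 1.0
grasp_force: 0.0
```

Run:
```python
from h import *
o=bot.get_obs();print(np.round(o["eef_pos"],4),np.round(o["tool_rot"],4))
c2=load("wrist2"); c3=snap("wrist","wrist3")
# lid: cream/brown hue vs grey rollers; print rectified at lid height
out=[]
for c in (c2,c3):
    hsv=cv2.cvtColor(c[0],cv2.COLOR_RGB2HSV)
    # rectify plane z=.115, 1px=1mm*0.5, x .40..0.78, y .13...28
    src=[[.80,.28],[.80,.13],[.42,.13],[.42,.28]]
    px=project(c,[[a,b,.115] for a,b in src]).astype(np.float32)
    H=cv2.getPerspectiveTransform(px,np.float32([[0,0],[300,0],[300,760],[0,760]]))
    out.append(cv2.warpPerspective(c[0],H,(300,760))[:590])
im=np.hstack(out)
cv2.imwrite("pics/rect23.png",im[:,:,::-1])
```

```text
[0.6202 0.207  0.2614] [ 3.0e-04  1.0e+00 -2.7e-03 -3.0e-04]
```

View pics/rect23.png

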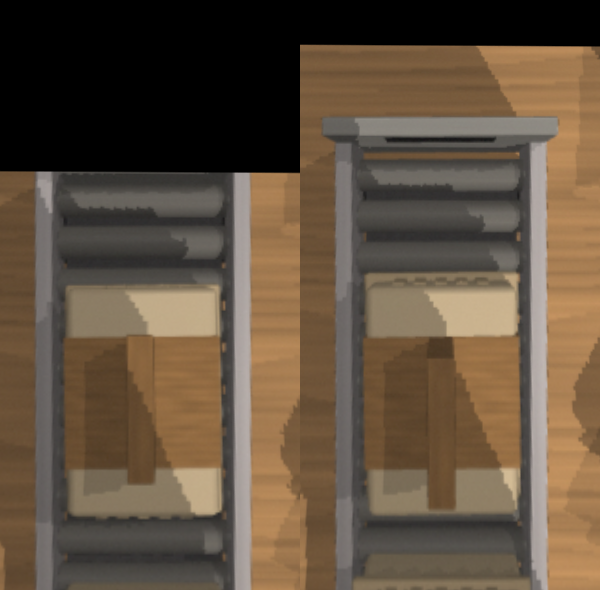

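Both views agree on the oblong box. The lid is at z≈0.115 with centre (0.600, 0.2085). The tab top is at z≈0.155, is 66 mm long and is centred at (0.599, 0.2085). The stop face is at x≈0.7335, so the travel is about 72 mm. Next I'll descend and grip the tab.

Emit:
carry_out --targets '[0,-21,1.5,-20,0,0,0,0,-35,0,0,0,0,-35,0,0,0,0,-25,0,0,0,0,-16,0,0,0,0,-7,0,0,0,0,0,0,255,0,0,0,0,255,0,0,0,0,255,0,0,0,0,255,0,0,0,0,255,0,0,0,0,255,0,0,0,0,255,0,0,0,0,255,0,0,0,0]' --newtons 40

```text
t: 5.3
eef_pos: [0.5999, 0.2097, 0.1236]
tool_rot: [-0.0, 1.0, -0.002, 0.0]
contact_force: [0.0, 0.5, 3.7]
gripper_width: 0.132
grasp_force: 41.9
```

Emit:
carry_out --targets '[255,10,0,0,0,255,15,0,0,0,255,15,0,0,0,255,15,0,0,0,255,8,0,0,0,255,3,0,0,0,255,2,0,0,0,255,1,0,0,0,255,1,0,0,0,255,0,0,0,0]'

```text
t: 6.3
eef_pos: [0.67, 0.2098, 0.1237]
tool_rot: [-0.0, 1.0, -0.002, 0.0]
contact_force: [0.8, -0.3, 5.2]
gripper_width: 0.135
grasp_force: 42.1
```

Emit:
carry_out --targets '[255,1,0,0,0,255,1,0,0,0,255,0.5,0,0,0,255,0,0,0,0]'

```text
t: 6.7
eef_pos: [0.6724, 0.2097, 0.1237]
tool_rot: [-0.0, 1.0, -0.002, 0.0]
contact_force: [0.2, -1.0, 4.8]
gripper_width: 0.134
grasp_force: 42.2
```

Emit:
carry_out --targets '[255,1,0,0,0,255,1,0,0,0,255,0,0,0,0]'

```text
t: 7.0
eef_pos: [0.6731, 0.2097, 0.1237]
tool_rot: [0.0, 1.0, -0.002, -0.001]
contact_force: [-5.4, -2.0, 8.6]
gripper_width: 0.132
grasp_force: 42.7
```

Run:
```python
from h import *
o=bot.get_obs();print(np.round(o["eef_pos"],4),np.round(o["contact_force"],2))
c=snap("wrist","wrist4")
cv2.imwrite("pics/w4c.png",cv2.resize(c[0][0:200,200:440,::-1],(720,600),interpolation=cv2.INTER_CUBIC))
```

```text
[0.6731 0.2097 0.1237] [-5.37 -1.97  8.64]
```

View pics/w4c.png

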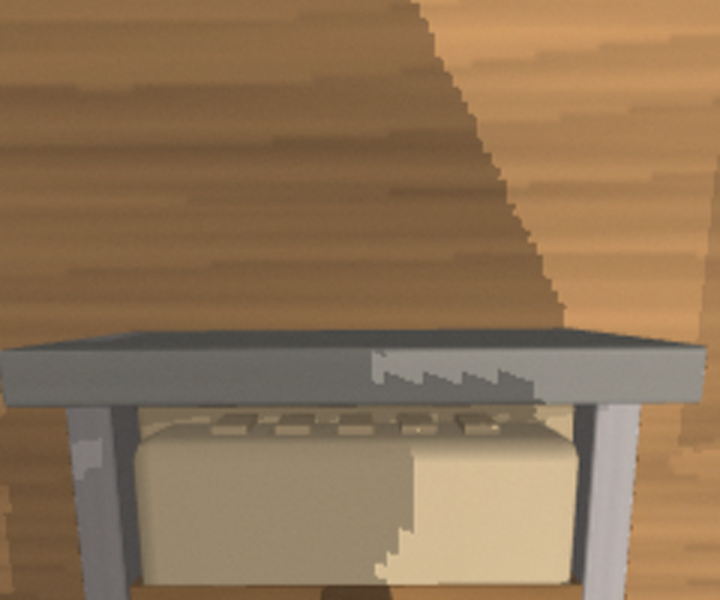

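The crop shows the flange end tucked up to the stop plate, and fx is −5 N, so the box is at the stop. The commanded pose is about 1 mm past it, so I'll ease back 1 mm and lift straight up. Meanwhile I'll fit the tray rims from the pictures already saved.

Emit:
carry_out --targets '[255,-1,0,0,0,255,0,0,4,0,255,0,0,10,0,255,0,0,20,0,255,0,0,30,0,255,0,0,35,0,255,0,0,30,0,255,0,0,15,0,255,0,0,0,0]'

```text
t: 7.95
eef_pos: [0.6741, 0.2102, 0.2697]
tool_rot: [-0.001, 1.0, -0.002, 0.002]
contact_force: [-0.0, -0.1, -2.0]
gripper_width: 0.131
grasp_force: 41.2
```

```bash
cat > trays.py <<'E'
from h import *
import sys
def fit(c,g,z=.028):
    # rectify rim plane 0.5 mm/px around guess g (axes: col=-y,row=-x)
    x,y=g; s=.12
    px=project(c,[[x+s,y+s,z],[x+s,y-s,z],[x-s,y-s,z],[x-s,y+s,z]]).astype(np.float32)
    H=cv2.getPerspectiveTransform(px,np.float32([[0,0],[480,0],[480,480],[0,480]]))
    w=cv2.warpPerspective(c[0],H,(480,480),flags=cv2.INTER_CUBIC); 
    hsv=cv2.cvtColor(cv2.GaussianBlur(w,(0,0),3),cv2.COLOR_RGB2HSV).astype(int)
    m=((hsv[:,:,0]>=17)|(hsv[:,:,2]<60)).astype(np.uint8)
    m=cv2.morphologyEx(m,cv2.MORPH_OPEN,np.ones((9,9))); m=cv2.morphologyEx(m,cv2.MORPH_CLOSE,np.ones((15,15)))
    n,l,st,_=cv2.connectedComponentsWithStats(m); k=l[240,240]
    cnt=max(cv2.findContours((l==k).astype(np.uint8),0,1)[0],key=cv2.contourArea)
    (u,v),(a,b),ang=cv2.minAreaRect(cnt)
    print("rim",np.round([1000*(x+s)-v/2,1000*(y+s)-u/2,a/2,b/2,ang,cv2.contourArea(cnt)/(a*b)],2))
    m2=(hsv[:,:,2]<60).astype(np.uint8); cnt=max(cv2.findContours(m2,0,1)[0],key=cv2.contourArea)
    (u,v),(a,b),ang=cv2.minAreaRect(cnt); print("  dark(at z)",np.round([1000*(x+s)-v/2,1000*(y+s)-u/2,a/2,b/2,ang],2))
    return w
if __name__=="__main__":
    ims=[]
    for n,gs in (("wrist1",[(.453,-.211),(.654,-.215)]),("wrist2",[(.453,-.211)])):
        c=load(n)
        for g in gs: print(n,g); ims.append(fit(c,g))
    cv2.imwrite("pics/trays.png",cv2.resize(np.hstack(ims),(798,266))[:,:,::-1])
E
python3 trays.py
```

```text
wrist1 (0.453, -0.211)
rim [ 454.94 -210.33  127.7   172.62   11.7     0.97]
  dark(at z) [ 457.86 -210.64   78.85  114.73   11.61]
wrist1 (0.654, -0.215)
rim [ 6.5267e+02 -2.1408e+02  1.4048e+02  1.4053e+02  3.6000e-01  9.8000e-01]
  dark(at z) [ 755.75 -214.75   36.5   239.5    90.  ]
wrist2 (0.453, -0.211)
rim [ 453.25 -222.5   239.5   216.     90.      0.71]
  dark(at z) [ 453.25 -281.25   98.5   239.5    -0.  ]
```

View pics/trays.png

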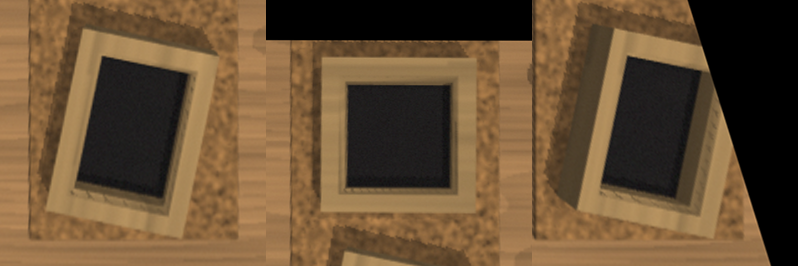

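Rim fits: oblong tray centre is about (0.454, −0.210), yaw −11.7°; square tray centre is about (0.6527, −0.214), yaw −0.4°. The rim stays in register between the two camera places at z=0.028, which confirms the height. Next I'll carry the oblong box over its tray.

Emit:
carry_out --targets '[255,-5,-10,0,-0.8,255,-12,-22,0,-0.8,255,-17,-32,0,-0.8,255,-17,-34,0,-0.8,255,-17,-34,0,-0.8,255,-17,-34,0,-0.8,255,-17,-34,0,-0.8,255,-17,-34,0,-0.8,255,-17,-34,0,-0.8,255,-17,-34,0,-0.8,255,-17,-32,0,-0.8,255,-17,-30,0,-0.8,255,-15,-26,-10,-0.8,255,-12,-20,-20,-0.8,255,-10,-14,-20,-0.3,255,-6,-6,-20,0,255,0,0,-10,0,255,0,0,0,0,255,0,0,0,0]' --newtons 60

```text
t: 9.85
eef_pos: [0.4434, -0.2197, 0.1872]
tool_rot: [-0.0, 0.995, -0.102, -0.0]
contact_force: [1.3, 0.9, -2.8]
gripper_width: 0.129
grasp_force: 63.1
```

Run:
```python
from h import *
o=bot.get_obs();q=o["tool_rot"];print(np.round(o["eef_pos"],4),np.degrees(2*np.arctan2(q[2],q[1])),np.round(o["contact_force"],2))
snap("wrist","wrist5")
t=snap("top","top5");s=snap("scene","scene5")
a=t[0][170:290,340:460];b=s[0][120:240,200:320]
cv2.imwrite("pics/c5.png",cv2.resize(np.hstack([a,b]),(800,400),interpolation=cv2.INTER_CUBIC)[:,:,::-1])
```

```text
[ 0.4434 -0.2197  0.1872] -11.703813166020986 [ 1.29  0.87 -2.79]
```

Emit:
carry_out --targets '[255,5,5,-10,0,255,5.5,4.5,-20,0,255,0,0,-25,0,255,0,0,-15,0,255,0,0,-8,0,255,0,0,0,0,255,0,0,-4,0,255,0,0,-4,0,255,0,0,-3,0,255,0,0,0,0]'

```text
t: 11.0
eef_pos: [0.4536, -0.2109, 0.0982]
tool_rot: [0.0, 0.995, -0.102, -0.0]
contact_force: [-0.4, -0.6, -2.5]
gripper_width: 0.132
grasp_force: 63.2
```

Emit:
carry_out --targets '[255,0,0.5,-3,0,255,0,0,-3,0,255,0,0,-3,0,255,0,0,-3,0,255,0,0,-3,0,255,0,0,0,0]'

```text
t: 11.6
eef_pos: [0.4534, -0.2102, 0.0828]
tool_rot: [-0.0, 0.995, -0.102, -0.0]
contact_force: [-0.5, -0.1, -1.8]
gripper_width: 0.128
grasp_force: 63.2
```

No contact with the walls so far, and the underside is now about 4 mm above the floor.

Emit:
carry_out --targets '[255,0,0,-2,0,255,0,0,-1,0,255,0,0,-1,0,255,0,0,-0.5,0,255,0,0,0,0]'

```text
t: 12.1
eef_pos: [0.4537, -0.2104, 0.0788]
tool_rot: [0.0, 0.995, -0.102, -0.0]
contact_force: [-0.1, -0.9, -1.3]
gripper_width: 0.13
grasp_force: 63.4
```

Emit:
carry_out --targets '[255,0,0,-0.7,0,255,0,0,-0.7,0,255,0,0,0,0]'

```text
t: 12.4
eef_pos: [0.4537, -0.2105, 0.0786]
tool_rot: [0.0, 0.995, -0.102, 0.0]
contact_force: [-5.8, 2.9, 12.5]
gripper_width: 0.132
grasp_force: 65.5
```

It is on the floor: fz is +12 N at the predicted height. Now I'll release and rise, then go towards the track.

Emit:
carry_out --targets '[255,0,0,0.7,0,200,0,0,0,0,150,0,0,0,0,60,0,0,0,0,0,0,0,0,0,0,0,0,0,0,0,0,0,0,0,0,0,0,5,0,0,0,0,15,0,0,0,0,30,0,0,0,0,40,0,0,0,0,45,0,0,0,0,40,0,0,0,0,10,0,0,0,0,0,0]'

```text
t: 13.9
eef_pos: [0.4547, -0.2107, 0.2652]
tool_rot: [0.001, 0.995, -0.102, 0.002]
contact_force: [-0.0, 0.1, 0.4]
gripper_width: 0.996
grasp_force: 0.0
```

Run:
```python
from h import *
o=bot.get_obs();print(np.round(o["eef_pos"],4),np.round(o["contact_force"],2))
w=snap("wrist","wrist6")
cv2.imwrite("pics/c6.png",cv2.resize(w[0][20:300,200:520,::-1],(640,560),interpolation=cv2.INTER_CUBIC))
```

```text
[ 0.4547 -0.2107  0.2652] [-0.    0.05  0.38]
```

View pics/c6.png

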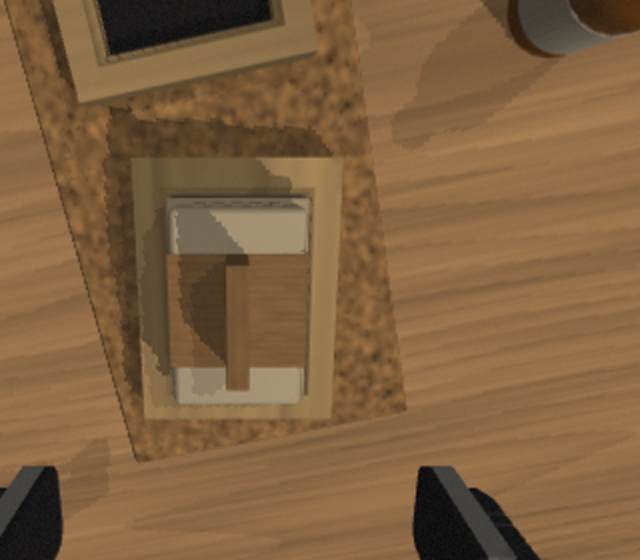

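The oblong box is fully seated and square in its tray, with even gaps and the flange above the rim. Next I'll go to the square box.

Emit:
carry_out --targets '[0,3,15,0,0.8,0,3,30,0,0.8,0,3,40,0,0.8,0,3,40,0,0.8,0,3,40,0,0.8,0,3,40,0,0.8,0,3,40,0,0.8,0,3,40,0,0.8,0,3,40,0,0.8,0,3,35,0,0.8,0,3,30,0,0.8,0,3,20,0,0.8,0,3,7,0,1,0,3,2,0,1,0,0,0,0,0,0,0,0,0,0]'

```text
t: 15.55
eef_pos: [0.496, 0.2069, 0.2629]
tool_rot: [0.0, 1.0, -0.003, -0.0]
contact_force: [0.2, -0.8, -0.4]
gripper_width: 0.999
grasp_force: 0.0
```

Run:
```python
from h import *
o=bot.get_obs();q=o["tool_rot"];print(np.round(o["eef_pos"],4),np.degrees(2*np.arctan2(q[2],q[1])))
snap("wrist","wrist7")
for n in ("wrist7","wrist2"):
    c=load(n)
    def prof(pts,z):  # sample rgb along world points
        px=project(c,np.c_[pts,np.full(len(pts),z)]).astype(np.float32)
        return cv2.remap(c[0],px[None,:,0],px[None,:,1],cv2.INTER_LINEAR)[0].astype(int)
    def runs(name,v,p):
        e=np.abs(np.diff(p,axis=0)).sum(1); i=[k for k in range(1,len(e)-1) if e[k]>24 and e[k]>=e[k-1] and e[k]>e[k+1]]
        print(n,name,[(round(1000*v[k]+.5),int(e[k]),p[min(k+2,len(p)-1)].tolist()) for k in i])
    xs=np.arange(.38,.56,.001)
    runs("lid x @y.17",xs,prof(np.c_[xs,np.full(len(xs),.178)],.115))
    runs("lid x @y.235",xs,prof(np.c_[xs,np.full(len(xs),.238)],.115))
    runs("tab x",xs,prof(np.c_[xs,np.full(len(xs),.209)],.155))
    ys=np.arange(.14,.28,.001)
    for x in (.47,.49): runs("tab y@%.2f"%x,ys,prof(np.c_[np.full(len(ys),x),ys],.155))
    runs("lid y",ys,prof(np.c_[np.full(len(ys),.505),ys],.115))
```

```text
[0.496  0.2069 0.2629] -0.28734334018779634
wrist7 lid x @y.17 [(392, 46, [73, 69, 64]), (402, 51, [135, 120, 96]), (411, 48, [110, 82, 55]), (478, 77, [141, 124, 100]), (490, 35, [104, 92, 75]), (496, 35, [131, 115, 90]), (500, 46, [102, 91, 74]), (512, 32, [48, 47, 47]), (517, 36, [69, 66, 62]), (532, 26, [52, 49, 48]), (538, 62, [104, 98, 94]), (553, 34, [50, 49, 48]), (558, 91, [98, 95, 88])]
wrist7 lid x @y.235 [(392, 26, [107, 101, 95]), (400, 82, [165, 146, 119]), (411, 77, [139, 104, 66]), (418, 67, [97, 72, 46]), (477, 75, [139, 122, 98]), (490, 35, [122, 108, 86]), (493, 38, [95, 84, 65]), (496, 37, [129, 113, 89]), (500, 46, [100, 89, 72]), (512, 25, [57, 54, 54]), (553, 37, [48, 47, 46])]
wrist7 tab x [(384, 81, [131, 98, 65]), (478, 33, [74, 55, 36]), (491, 99, [139, 124, 99]), (501, 42, [118, 103, 83]), (504, 48, [95, 85, 66]), (508, 50, [128, 113, 88]), (510, 45, [102, 89, 74]), (525, 25, [66, 63, 61]), (539, 27, [49, 48, 48]), (556, 30, [50, 47, 47])]
wrist7 tab y@0.47 [(164, 50, [122, 117, 114]), (170, 57, [106, 79, 52]), (204, 29, [103, 76, 49]), (234, 31, [110, 82,
[... 1239 characters left out ...]
95, 85, 68]), (552, 68, [117, 104, 84]), (554, 27, [135, 120, 96])]
wrist2 tab y@0.47 [(160, 47, [127, 115, 105]), (168, 52, [103, 77, 51]), (203, 26, [91, 67, 41]), (215, 30, [91, 68, 45]), (234, 30, [101, 74, 47]), (250, 30, [98, 94, 92]), (253, 104, [144, 138, 134]), (255, 152, [108, 83, 58]), (263, 51, [159, 120, 78])]
wrist2 tab y@0.49 [(161, 131, [151, 144, 141]), (163, 88, [115, 111, 108]), (168, 94, [100, 77, 51]), (204, 28, [74, 56, 35]), (250, 31, [97, 94, 92]), (255, 61, [96, 72, 50]), (269, 55, [139, 104, 69])]
wrist2 lid y [(155, 95, [175, 166, 162]), (163, 172, [77, 73, 72]), (170, 45, [99, 89, 72]), (247, 33, [60, 58, 52]), (255, 68, [118, 112, 110]), (263, 65, [104, 79, 54])]
```

Square box: both views put the lid at x = 0.401–0.490 on the z=0.115 plane, so the centre is about 0.445 (89 mm long). The tab's far end is at 0.478 and its y is 0.2035–0.215, so the tab centre is (0.445, 0.209). Next I'll descend and grip.

Emit:
carry_out --targets '[0,-25,2,-10,0,0,-26,0,-30,0,0,0,0,-35,0,0,0,0,-30,0,0,0,0,-20,0,0,0,0,-10,0,0,0,0,-4,0,0,0,0,0,0,255,0,0,0,0,255,0,0,0,0,255,0,0,0,0,255,0,0,0,0,255,0,0,0,0,255,0,0,0,0,255,0,0,0,0,255,0,0,0,0]' --newtons 40

```text
t: 17.2
eef_pos: [0.4447, 0.2105, 0.1242]
tool_rot: [0.0, 1.0, -0.001, -0.0]
contact_force: [0.4, -0.9, 2.3]
gripper_width: 0.132
grasp_force: 42.9
```

Emit:
carry_out --targets '[255,8,0,0,0,255,15,0,0,0,255,20,0,0,0,255,20,0,0,0,255,20,0,0,0,255,20,0,0,0,255,20,0,0,0,255,20,0,0,0,255,20,0,0,0,255,20,0,0,0,255,20,0,0,0,255,14,0,0,0,255,9,0,0,0,255,5,0,0,0,255,2,0,0,0,255,1,0,0,0,255,1,0,0,0,255,1,0,0,0,255,0,0,0,0]'

```text
t: 19.1
eef_pos: [0.6806, 0.2108, 0.1242]
tool_rot: [-0.0, 1.0, -0.001, 0.0]
contact_force: [-0.7, 0.0, 2.8]
gripper_width: 0.131
grasp_force: 43.0
```

Emit:
carry_out --targets '[255,1,0,0,0,255,1,0,0,0,255,1,0,0,0,255,1,0,0,0,255,0,0,0,0]'

```text
t: 19.6
eef_pos: [0.685, 0.2108, 0.1242]
tool_rot: [-0.0, 1.0, -0.001, 0.0]
contact_force: [0.1, 0.3, 3.4]
gripper_width: 0.128
grasp_force: 43.1
```

Emit:
carry_out --targets '[255,0.7,0,0,0,255,0.7,0,0,0,255,0.6,0,0,0,255,0,0,0,0]'

```text
t: 20.0
eef_pos: [0.686, 0.2108, 0.1242]
tool_rot: [0.0, 1.0, -0.001, -0.001]
contact_force: [-3.1, -0.3, 6.9]
gripper_width: 0.128
grasp_force: 43.6
```

The contact force and the position (13 mm past the oblong's, as expected) show the square box at the stop. Next: ease off, lift, carry to the square tray.

Emit:
carry_out --targets '[255,-1,0,0,0,255,0,0,4,0,255,0,0,10,0,255,0,0,20,0,255,0,0,30,0,255,0,0,35,0,255,0,0,30,0,255,0,0,15,0,255,0,0,0,0]' --newtons 60

```text
t: 20.9
eef_pos: [0.6866, 0.2109, 0.2705]
tool_rot: [-0.001, 1.0, -0.001, 0.002]
contact_force: [-0.6, 0.6, -2.0]
gripper_width: 0.132
grasp_force: 58.7
```

Emit:
carry_out --targets '[255,-1,-10,0,0,255,-2,-22,0,0,255,-3,-32,0,0,255,-3,-34,0,0,255,-3,-34,0,0,255,-3,-34,0,0,255,-3,-34,0,0,255,-3,-34,0,0,255,-3,-34,0,0,255,-3,-34,0,0,255,-2,-32,0,0,255,-2,-30,0,0,255,-1,-24,-10,0,255,-1,-18,-20,0,255,0,-12,-20,-0.3,255,0,-6,-20,0,255,0,0,-10,0,255,0,0,0,0,255,0,0,0,0]'

```text
t: 22.8
eef_pos: [0.6526, -0.2126, 0.1879]
tool_rot: [-0.0, 1.0, -0.003, -0.0]
contact_force: [0.9, 0.5, -2.5]
gripper_width: 0.129
grasp_force: 58.6
```

Emit:
carry_out --targets '[255,0,-1.5,-12,0,255,0,0,-22,0,255,0,0,-25,0,255,0,0,-14,0,255,0,0,-8,0,255,0,0,-4,0,255,0,0,-4,0,255,0,0,0,0]'

```text
t: 23.6
eef_pos: [0.653, -0.2149, 0.0994]
tool_rot: [0.0, 1.0, -0.004, 0.0]
contact_force: [0.2, 0.0, -2.9]
gripper_width: 0.131
grasp_force: 58.5
```

Emit:
carry_out --targets '[255,0,0,-3,0,255,0,0,-3,0,255,0,0,-3,0,255,0,0,-3,0,255,0,0,0,0]'

```text
t: 24.1
eef_pos: [0.6523, -0.2148, 0.0865]
tool_rot: [-0.0, 1.0, -0.004, -0.0]
contact_force: [-0.4, -0.1, -3.0]
gripper_width: 0.133
grasp_force: 58.6
```

Emit:
carry_out --targets '[255,0,0,-3,0,255,0,0,-2,0,255,0,0,-1,0,255,0,0,-1,0,255,0,0,-0.7,0,255,0,0,0,0]'

```text
t: 24.7
eef_pos: [0.6528, -0.2149, 0.0794]
tool_rot: [0.0, 1.0, -0.004, 0.0]
contact_force: [0.4, 0.2, -3.6]
gripper_width: 0.128
grasp_force: 58.6
```

Emit:
carry_out --targets '[255,0,0,-0.7,0,255,0,0,-0.7,0,255,0,0,0,0]'

```text
t: 25.0
eef_pos: [0.6529, -0.2152, 0.0793]
tool_rot: [0.0, 1.0, -0.004, 0.0]
contact_force: [-3.5, 0.4, 6.3]
gripper_width: 0.132
grasp_force: 60.0
```

It is seated at the predicted height (0.0792). Now I'll release and rise.

Emit:
carry_out --targets '[255,0,0,0.7,0,200,0,0,0,0,150,0,0,0,0,60,0,0,0,0,0,0,0,0,0,0,0,0,0,0,0,0,0,0,0,0,0,0,5,0,0,0,0,15,0,0,0,0,30,0,0,0,0,40,0,0,0,0,45,0,0,0,0,40,0,0,-20,0,10,0,0,-30,0,0,0,0,-30,0,0,0,0,0,0,0,0]'

```text
t: 26.7
eef_pos: [0.5695, -0.2158, 0.2654]
tool_rot: [0.001, 1.0, -0.005, -0.0]
contact_force: [-0.6, 0.2, -0.3]
gripper_width: 0.997
grasp_force: 0.0
```

Run:
```python
from h import *
o=bot.get_obs();print(np.round(o["eef_pos"],4),np.round(o["contact_force"],2))
w=snap("wrist","wrist9");t=snap("top","top9")
a=cv2.resize(w[0][:280,180:440],(520,560),interpolation=cv2.INTER_CUBIC)
b=cv2.resize(t[0][90:310,170:278+110],(278,280)); s=snap("scene","scene9"); d=cv2.resize(s[0][130:310,160:440],(278,280))
cv2.imwrite("pics/c9.png",np.hstack([a,np.vstack([b,d])])[:,:,::-1])
```

```text
[ 0.5695 -0.2158  0.2654] [-0.56  0.25 -0.26]
```

View pics/c9.png

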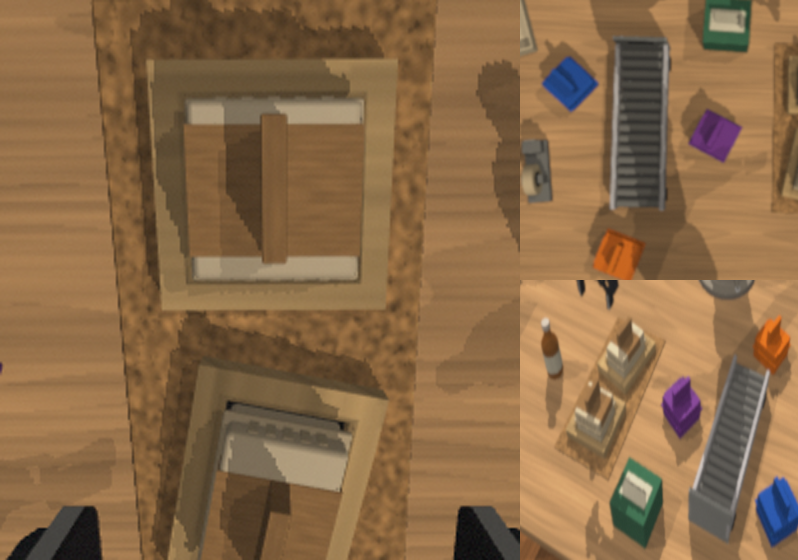

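Both boxes sit level in their own trays. The track is empty, and the tissues, bottle and tape dispenser are where they were.

```bash
python3 -c "
from station import bot
print(bot.hand_in())"
```

```text
the job is handed in; nothing more can be done
None
```

Both lunch boxes were rolled to the stop, oblong first and then square, and each is seated and released in its own tray; the tissue box, tape dispenser and bottle were not disturbed, and the job was handed in at about 27 s.

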